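Find the rolling pin that rolls true

TASK

Two of the three rolling pins in the wooden rack are dented flat along their underside; find the round one by laying pins, hanging loops up, on the bare marble of the board and rolling them. Roll the pin that runs smoothly one full turn along the marble, until its loops are on top again, and leave it, loops up, in the rest between the wooden chocks; the pins that drag, rock or lift belong in seats of the rack. Do not disturb the jars, shaker and garlic standing around.

Things in the scene. Friction and masses are not known exactly. Their poses are not given: they have to be found in the camera images.
- pin_a_mid (a point): rolling pin, one of three alike: steel barrel 44 mm across, 110 mm long, wooden handles (160 mm over all), about 0.35 kg. A wire hanging loop on each handle marks the top side. One barrel is round; two have a flat 25 mm wide along the underside, 18 mm from the axis, which the V of the seat hides. Point: barrel centre, on the axis. x along the axis; z towards the loop side, up at the start, turns with the pin
- pin_b_mid (a point): rolling pin, one of three alike: steel barrel 44 mm across, 110 mm long, wooden handles (160 mm over all), about 0.35 kg. A wire hanging loop on each handle marks the top side. One barrel is round; two have a flat 25 mm wide along the underside, 18 mm from the axis, which the V of the seat hides. Point: barrel centre, on the axis. x along the axis; z towards the loop side, up at the start, turns with the pin
- pin_c_mid (a point): rolling pin, one of three alike: steel barrel 44 mm across, 110 mm long, wooden handles (160 mm over all), about 0.35 kg. A wire hanging loop on each handle marks the top side. One barrel is round; two have a flat 25 mm wide along the underside, 18 mm from the axis, which the V of the seat hides. Point: barrel centre, on the axis. x along the axis; z towards the loop side, up at the start, turns with the pin
- board: fixed marble pastry board, 130 mm (its x) by 320 mm (its y), top 20 mm above the worktop. Origin: centre of its footprint, on the worktop. Pins roll along its y, lying along its x. Bare marble from y = -145 mm (a wooden strip 10 mm wide, 8 mm high stands at y = -152) to y = +84 mm (the chocks begin)
- board_roll (a point): point on the bare marble (20 mm above the worktop), 95 mm from the board's origin towards its -y end: room for one full turn (138 mm) from here towards +y. A round pin's axis stays 22 mm above the marble; a dented pin on its flat lies 4 mm lower; pushed, it drags without turning or rocks over the edge of the flat and lifts. A round pin rolls on freely when pushed: keep a finger either side. Axes as the board's
- board_rest (a point): the rest near the board's +y end: two pairs of wooden chocks, 8 mm high, fixed on the marble at x = -42 and +42 mm (each 18 mm wide), inner faces 37 mm apart. Point: on the board's middle line, 115 mm along +y from its origin, 42 mm above the worktop: the place of the round pin's centre. Axes as the board's
- rack: fixed wooden rack, three V seats at its y = -85, 0, +85 mm; a pin lies along the rack's x, axis 56 mm above the worktop (up to 6 mm lower with its flat against the V), on two rails 10 mm thick at x = -38 and +38 mm; between the rails the space beside a pin is open down to 12 mm above the worktop. Origin: centre of its footprint, on the worktop
- garlic_mid (a point): garlic bulb, 60 mm across, 59 mm high; a bystander. Point: its centre, half-way up
- salt_shaker_mid (a point): salt shaker, 44 mm across, 90 mm high; a bystander. Point: its centre, half-way up
- jar_jam_mid (a point): jam jar with a screw lid, 62 mm across, 99 mm high; a bystander. Point: its centre, half-way up
- spice_c_mid (a point): spice jar, 46 mm across, 106 mm high; a bystander. Point: its centre, half-way up

How it is judged:
On the way, in this order (a step that is already met when the one before it is completed fails the run):
1. the round pin lies on the bare marble, across the board, loops up (((y of pin_a_mid in the frame of board between -0.15 and 0.085 m and x of pin_a_mid in the frame of board between -0.05 and 0.05 m and height (world z) of pin_a_mid between 0.0411 and 0.047 m and angle between pin_a_mid's own x axis and vertical between 1.54 and 1.6 rad and contact force between pin_a and board above 0.3 N and angle between pin_a_mid's own z axis and vertical below 0.3 rad) or (y of pin_b_mid in the frame of board between -0.15 and 0.085 m and x of pin_b_mid in the frame of board between -0.05 and 0.05 m and height (world z) of pin_b_mid between 0.0411 and 0.047 m and angle between pin_b_mid's own x axis and vertical between 1.54 and 1.6 rad and contact force between pin_b and board above 0.3 N and angle between pin_b_mid's own z axis and vertical below 0.3 rad) or (y of pin_c_mid in the frame of board between -0.15 and 0.085 m and x of pin_c_mid in the frame of board between -0.05 and 0.05 m and height (world z) of pin_c_mid between 0.0411 and 0.047 m and angle between pin_c_mid's own x axis and vertical between 1.54 and 1.6 rad and contact force between pin_c and board above 0.3 N and angle between pin_c_mid's own z axis and vertical below 0.3 rad))), for 0.05 s.
2. it has been rolled half a turn on the marble (((y of pin_a_mid in the frame of board between -0.15 and 0.085 m and x of pin_a_mid in the frame of board between -0.05 and 0.05 m and height (world z) of pin_a_mid below 0.047 m and angle between pin_a_mid's own x axis and vertical between 1.54 and 1.6 rad and contact force between pin_a and board above 0.3 N and angle between pin_a_mid's own z axis and vertical above 2.5 rad) or (y of pin_b_mid in the frame of board between -0.15 and 0.085 m and x of pin_b_mid in the frame of board between -0.05 and 0.05 m and height (world z) of pin_b_mid below 0.047 m and angle between pin_b_mid's own x axis and vertical between 1.54 and 1.6 rad and contact force between pin_b and board above 0.3 N and angle between pin_b_mid's own z axis and vertical above 2.5 rad) or (y of pin_c_mid in the frame of board between -0.15 and 0.085 m and x of pin_c_mid in the frame of board between -0.05 and 0.05 m and height (world z) of pin_c_mid below 0.047 m and angle between pin_c_mid's own x axis and vertical between 1.54 and 1.6 rad and contact force between pin_c and board above 0.3 N and angle between pin_c_mid's own z axis and vertical above 2.5 rad))), for 0.02 s.
3. it has been rolled on (or back) until its loops are on top again (((y of pin_a_mid in the frame of board between -0.15 and 0.085 m and x of pin_a_mid in the frame of board between -0.05 and 0.05 m and height (world z) of pin_a_mid between 0.0411 and 0.047 m and angle between pin_a_mid's own x axis and vertical between 1.54 and 1.6 rad and contact force between pin_a and board above 0.3 N and angle between pin_a_mid's own z axis and vertical below 0.3 rad) or (y of pin_b_mid in the frame of board between -0.15 and 0.085 m and x of pin_b_mid in the frame of board between -0.05 and 0.05 m and height (world z) of pin_b_mid between 0.0411 and 0.047 m and angle between pin_b_mid's own x axis and vertical between 1.54 and 1.6 rad and contact force between pin_b and board above 0.3 N and angle between pin_b_mid's own z axis and vertical below 0.3 rad) or (y of pin_c_mid in the frame of board between -0.15 and 0.085 m and x of pin_c_mid in the frame of board between -0.05 and 0.05 m and height (world z) of pin_c_mid between 0.0411 and 0.047 m and angle between pin_c_mid's own x axis and vertical between 1.54 and 1.6 rad and contact force between pin_c and board above 0.3 N and angle between pin_c_mid's own z axis and vertical below 0.3 rad))), for 0.02 s.
At the end, for the whole second after the job is handed in: The round pin lies at rest between the chocks of the rest, loops up within 0.4 rad, its centre within 20 mm along and 6 mm across, its axis 41 to 46 mm above the worktop (a dented one lies lower); the others lie at rest in seats of the rack, centres within 35 mm of its middle line (((horizontal distance between pin_a_mid and board_rest below 0.02 m and y of pin_a_mid in the frame of board_rest between -0.006 and 0.006 m and height (world z) of pin_a_mid between 0.041 and 0.046 m and angle between pin_a_mid's own z axis and vertical below 0.4 rad and angle between the x axis of pin_a_mid and the x axis of board_rest, either way round below 0.1 rad and linear speed of each of pin_a, pin_b, pin_c below 0.05 m/s and x of pin_b_mid in the frame of rack between -0.035 and 0.035 m and y of pin_b_mid in the frame of rack between -0.11 and 0.11 m and height (world z) of pin_b_mid between 0.044 and 0.0615 m and angle between the x axis of each of pin_b_mid, pin_c_mid and the x axis of rack, either way round below 0.12 rad and x of pin_c_mid in the frame of rack between -0.035 and 0.035 m and y of pin_c_mid in the frame of rack between -0.11 and 0.11 m and height (world z) of pin_c_mid between 0.044 and 0.0615 m) or (horizontal distance between pin_b_mid and board_rest below 0.02 m and y of pin_b_mid in the frame of board_rest between -0.006 and 0.006 m and height (world z) of pin_b_mid between 0.041 and 0.046 m and angle between pin_b_mid's own z axis and vertical below 0.4 rad and angle between the x axis of pin_b_mid and the x axis of board_rest, either way round below 0.1 rad and linear speed of each of pin_b, pin_a, pin_c below 0.05 m/s and x of pin_a_mid in the frame of rack between -0.035 and 0.035 m and y of pin_a_mid in the frame of rack between -0.11 and 0.11 m and height (world z) of pin_a_mid between 0.044 and 0.0615 m and angle between the x axis of each of pin_a_mid, pin_c_mid and the x axis of rack, either way round below 0.12 rad and x of pin_c_mid in the frame of rack between -0.035 and 0.035 m and y of pin_c_mid in the frame of rack between -0.11 and 0.11 m and height (world z) of pin_c_mid between 0.044 and 0.0615 m) or (horizontal distance between pin_c_mid and board_rest below 0.02 m and y of pin_c_mid in the frame of board_rest between -0.006 and 0.006 m and height (world z) of pin_c_mid between 0.041 and 0.046 m and angle between pin_c_mid's own z axis and vertical below 0.4 rad and angle between the x axis of pin_c_mid and the x axis of board_rest, either way round below 0.1 rad and linear speed of each of pin_c, pin_a, pin_b below 0.05 m/s and x of pin_a_mid in the frame of rack between -0.035 and 0.035 m and y of pin_a_mid in the frame of rack between -0.11 and 0.11 m and height (world z) of pin_a_mid between 0.044 and 0.0615 m and angle between the x axis of each of pin_a_mid, pin_b_mid and the x axis of rack, either way round below 0.12 rad and x of pin_b_mid in the frame of rack between -0.035 and 0.035 m and y of pin_b_mid in the frame of rack between -0.11 and 0.11 m and height (world z) of pin_b_mid between 0.044 and 0.0615 m))); the robot touches nothing.
It fails at once if a bystander (garlic, salt shaker, jam jar, spice jar) is pushed more than 25 mm (distance of any of garlic_mid, salt_shaker_mid, jar_jam_mid, spice_c_mid from where it was at the start of the episode above 0.025 m).
It also fails if it takes over 72 s, if anything falls off the work surface, if the arm or the gripper's body presses on something with over 40 N, if the wrist force passes 120 N, or if a joint passes its speed limit or range.

ROBOT

A 7-joint arm with a two-finger parallel gripper is mounted at the origin on a cart in front of the work surface, level with it; the furniture and walls round the work are solid. World frame = base frame: x ahead of the robot, y to its left, z up, the work surface at z = 0. Lengths are in m, angles in rad, forces in N, time in s.
With the tool pointing down it reaches from about 0.4 to 0.85 m from the base axis. Payload 10.4 kg.
Tool frame: the origin (TCP) lies on the centre line of the jaws, within the pads' length; the fingertips stand 14 mm ahead of it and the grasp point (between the pads) lies 5 mm behind it (manip.tip_reach is the distance from the TCP to the fingertips, in m); z points along the fingers, y is the line along which they close (so a half turn about z gives the same grasp; the last joint's range is limited). The gripper opens to 85 mm and grips with 20 to 120 N. Pads are 22 mm wide; open, the fingers measure 114 mm over their backs; the gripper's body (76 mm by 85 mm) begins 54 mm behind the grasp point. The pads swing forward as they close: fully open they stand 13 mm farther back than shut.
Start: joints at [-1.267, 0.332, -0.065, 1.46, 0.022, 1.35, -0.088], TCP at [0.201, 0.592, 0.245] pointing down, gripper open.
Joint ranges: [-2.6, 2.6], [-0.5, 2.12], [-1.47, 1.34], [0.16, 2.42], [-1.27, 4.41], [0.06, 2.06], [-2.6, 2.6]. Speed limits (rad/s): [2.22, 2.22, 2.79, 2.79, 3.14, 3.14, 3.14].

INTERFACE

Orientations are given as a unit quaternion [x, y, z, w].
In Python, from workcell import manip gives the robot as it stands.
- The arm moves only by the shell command python3 -m pendant 'ROWS' [FORCE]. ROWS is JSON, a list of rows, each a list of 7 numbers: the shift along the tool's x, y, z in units of 50 mm (1.0 is 50 mm), then the turn, a rotation vector about the tool's x, y, z in units of 8 degrees (1.0 is 8 degrees), then the opening, from -1 (shut) to 1 (fully open), so that 0 is half open. In form: [[dx, dy, dz, ax, ay, az, jaw], ...]. A call has exactly 10 rows; each row is the pose to reach, as a shift and turn from the pose commanded when the call began, along the tool's axes at that moment; what a row does not reach only later rows make up. A row lasts 1/8 s, in which the tool goes at most 62.5 mm and 10.7 degrees, less where a joint would pass 70% of its speed; a pose out of reach is approached as far as the arm can. A call with a gripper value outside its range is refused whole. The fingers move at their own pace and stop on an object; FORCE is the grip in N (left out, the last holds). Time passes only in rows, so rows that repeat a pose let the fingers close, or fill a call up. It gives the time, the measured TCP pose, the force, the opening and the grip force at its end, in the units of the state.
- manip.get_obs(): the state, without advancing time (a new reading comes with each control period).
- manip.camera(name): name is "scene" or "top" or "wrist"; returns (picture, depth): 400x640x3 uint8, red, green, blue; 400x640 float32, m along the optical axis (not along the pixel's ray), 0 where there is no reading.
- manip.get_calibration(name): a dict with "fx", "fy", "cx", "cy" (pixels), "D" ([k1, k2, p1, p2, k3] as OpenCV has them; the pictures are not rectified), "xyz" and "orientation" of the camera in the world. Camera axes: x right, y up, looking along -z (the intrinsics and any distortion apply to the point x, -y, -z); pixel columns grow to the right and rows downward; lengths in m; the calibration is good to about 2 mm. A picture is of the moment at which its call begins: read the wrist's pose just before it. get_calibration takes no time and is no camera call; for the wrist camera it gives the pose at the moment of the call.
- manip.hand_in(): hands the job in; it is judged then, once.
Trained networks look in the newest picture that a camera, given by its name, has taken for a name from the list of things; names that differ only in an ending like _2 or _b are one class to them, and where a whole thing is asked for, a point or a joint stands for the part that bears it (a point fixed in the world has none). Each returns a list of dicts, best first, with "p" (0 to 1); they miss things now and then, are a little off and sometimes report something else, mostly with a low value. They report only what shows in the picture. A call takes as long as a camera call.
- manip.find_in(thing, camera): "box" ([left, top, right, bottom] in pixels, round what is visible of it).
- manip.trace(thing, camera): "pixels" (400x640 bool, what is visible of it) and "box" ([left, top, right, bottom] in pixels, round what is visible of it).
- manip.tip_of(thing, camera): "pixel" ([column, row] in pixels: a listed point, or the origin of a listed thing).
The state is a dict: "clock": time; "joint_pos": joint angles; "joint_velocities": joint speeds; "tau": joint torques, N m; "position": TCP position; "ee_rot": TCP orientation; "ft_force": force on the tool from outside, world axes, zero at the start; "torque": the same for the moment, N m; "grip_width": opening from 0.0 (shut) to 1.0 (fully open); "grasp_force": force on a finger pad.
Only numpy, scipy, OpenCV 4.12 (cv2) and the standard library are available. Lean on these libraries where they do the work, as an engineer would, in place of code of your own. Each camera call takes 0.05 s, during which the arm holds its last target. There are 200 camera calls.

## Working session

There is one attempt and no reset: what is moved stays moved. The work goes in short steps, Python scripts to look and compute and a shell command to move; the robot and the scene stay as the last step left them, time stands still between calls to the robot, and variables do not carry over. Pictures are saved under pics/ and viewed, at most 10 in all, crops included, and the job is handed in when it is done.

```bash
ls; mkdir -p pics; cat > h.py <<'E'
import numpy as np, cv2
from workcell import manip
from scipy.spatial.transform import Rotation as R
def cam(name,save=None):
    c=manip.get_calibration(name); p,d=manip.camera(name)
    if save: cv2.imwrite('pics/'+save,p[:,:,::-1])
    return c,p,d
def cloud(c,d,uv):
    """world points for pixels uv (N,2) by depth"""
    uv=np.asarray(uv,float).reshape(-1,2)
    K=np.array([[c['fx'],0,c['cx']],[0,c['fy'],c['cy']],[0,0,1]])
    n=cv2.undistortPoints(uv[:,None],K,np.array(c['D']))[:,0]
    z=d[uv[:,1].round().astype(int),uv[:,0].round().astype(int)]
    P=np.c_[n[:,0]*z,-n[:,1]*z,-z]
    return R.from_quat(c['orientation']).apply(P)+c['xyz'],z>0
def ray(c,uv,h):
    K=np.array([[c['fx'],0,c['cx']],[0,c['fy'],c['cy']],[0,0,1]])
    n=cv2.undistortPoints(np.array(uv,float).reshape(-1,1,2),K,np.array(c['D']))[:,0]
    v=R.from_quat(c['orientation']).apply(np.c_[n[:,0],-n[:,1],-np.ones(len(n))]); o=np.array(c['xyz'])
    return o+v*((h-o[2])/v[:,2])[:,None]
E
python3 - <<'E'
from h import *
np.set_printoptions(precision=4,suppress=True)
c,p,d=cam('top','top0.png')
H={'pin_a_mid':.056,'pin_b_mid':.056,'board':0,'board_roll':.02,'board_rest':.042,'rack':0,'garlic_mid':.03,'salt_shaker_mid':.045,'jar_jam_mid':.05,'spice_c_mid':.053}
for t,h in H.items():
    for r in manip.tip_of(t,'top')[:4]: print(t,round(r['p'],2),np.round(r['pixel']),ray(c,r['pixel'],h)[0])
for t in ['board','rack','pin_a_mid']:
    for r in manip.trace(t,'top')[:3]:
        print(t,round(r['p'],2),np.round(r['box']))
        m=r['pixels']; ys,xs=np.nonzero(m); P,ok=cloud(c,d,np.c_[xs,ys]); P=P[ok]
        print(' pts',len(P),P.mean(0),np.percentile(P[:,2],[5,50,95]),cv2.minAreaRect((P[:,:2]*1000).astype(np.float32)))
print(manip.get_obs())
E
```

```text
pics
pin_a_mid 0.68 [188. 238.] [0.5001 0.2766 0.056 ]
pin_b_mid 0.7 [220. 233.] [0.5136 0.1883 0.056 ]
pin_b_mid 0.37 [298. 174.] [ 0.6744 -0.0216  0.056 ]
board 0.85 [356. 233.] [ 0.5144 -0.185   0.    ]
board_roll 0.72 [391. 230.] [ 0.5244 -0.2794  0.02  ]
board_roll 0.66 [355. 232.] [ 0.5185 -0.1801  0.02  ]
board_rest 0.64 [320. 232.] [ 0.5173 -0.0818  0.042 ]
rack 0.81 [225. 235.] [0.5073 0.1869 0.    ]
garlic_mid 0.6 [297. 174.] [ 0.6776 -0.018   0.03  ]
garlic_mid 0.43 [319. 234.] [ 0.5107 -0.079   0.03  ]
salt_shaker_mid 0.56 [253. 168.] [0.692  0.1034 0.045 ]
jar_jam_mid 0.9 [447. 253.] [ 0.4619 -0.4263  0.05  ]
spice_c_mid 0.93 [448. 184.] [ 0.6497 -0.4319  0.053 ]
spice_c_mid 0.69 [252. 233.] [0.5143 0.1023 0.053 ]
spice_c_mid 0.16 [446. 249.] [ 0.4709 -0.4244  0.053 ]
board 0.79 [300. 206. 418. 256.]
 pts 5236 [ 0.5209 -0.184   0.0208] [0.0167 0.0207 0.0257] ((520.5587158203125, -188.7525634765625), (132.6451416015625, 326.9442138671875), 2.650845527648926)
rack 0.59 [200. 219. 267. 251.]
 pts 573 [0.5117 0.1693 0.0174] [0.0065 0.0139 0.0449] ((509.77447509765625, 161.6591796875), (86.27909088134766, 180.5687255859375), 2.2027642726898193)
pin_a_mid 0.56 [182. 211. 197. 267.]
 pts 772 [0.5011 0.2691 0.071 ] [0.0591 0.0737 0.08  ] ((500.9100341796875, 277.7459411621094), (153.33372497558594, 53.823448181152344), 4.588797569274902)
{'clock': 0.7, 'joint_pos': array([-1.2666,  0.3321, -0.0647,  1.4601,  0.0216,  1.3499, -0.0885]), 'joint_velocities': array([ 0.0006, -0.0021,  0.0003, -0.0017, -0.0003,  0.001 , -0.0011]), 'tau': array([ -0.0003, -62.5101,   0.0492, -39.1793,   0.0166,   0.0015,
        -0.    ]), 'position': array([0.2006, 0.5919, 0.2454]), 'ee_rot': array([ 0.1627,  0.9867,  0.0001, -0.    ]), 'ft_force': array([-0.6755,  0.2442,  0.1915]), 'torque': array([0.0135, 0.0174, 0.0049]), 'grasp_force': 0.0, 'grip_width': 0.9994552068301169}
```

View pics/top0.png

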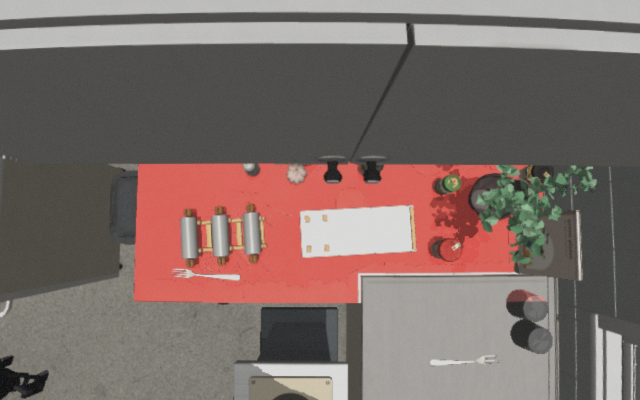

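The top view shows the rack with three pins at columns 189, 220 and 252 and the board at columns 300–415. The chocks are at its left end and the jars are to the right. I'll move over the gap between rack and board for a close wrist view.

```bash
python3 -m pendant '[[-8.8,-7.4,-1.1,0,0,-2.64,1],[-8.8,-7.4,-1.1,0,0,-2.64,1],[-8.8,-7.4,-1.1,0,0,-2.64,1],[-8.8,-7.4,-1.1,0,0,-2.64,1],[-8.8,-7.4,-1.1,0,0,-2.64,1],[-8.8,-7.4,-1.1,0,0,-2.64,1],[-8.8,-7.4,-1.1,0,0,-2.64,1],[-8.8,-7.4,-1.1,0,0,-2.64,1],[-8.8,-7.4,-1.1,0,0,-2.64,1],[-8.8,-7.4,-1.1,0,0,-2.64,1]]' 60
cat > look.py <<'E'
import sys
from h import *
np.set_printoptions(precision=4,suppress=True)
c,p,d=cam('wrist',sys.argv[1])
H={'pin_a_mid':.056,'board':0,'board_roll':.02,'board_rest':.042,'rack':0}
for t,h in H.items():
    for r in manip.tip_of(t,'wrist')[:4]: print(t,round(r['p'],2),np.round(r['pixel']),ray(c,r['pixel'],h)[0])
for r in manip.trace('pin_a_mid','wrist')[:4]:
    ys,xs=np.nonzero(r['pixels']); P,ok=cloud(c,d,np.c_[xs,ys]); P=P[ok]
    # barrel crest: highest-point statistics; axis via PCA of barrel pixels
    top=np.percentile(P[:,2],90)
    (cx,cy),(w,h),a=cv2.minAreaRect((P[P[:,2]>.04][:,:2]*1000).astype(np.float32))
    print('pin',round(r['p'],2),np.round(r['box']),len(P),'top',top,'rect',[round(float(v),1) for v in (cx,cy,w,h,a)])
yy,xx=np.mgrid[0:400:2,0:640:2]; P,ok=cloud(c,d,np.c_[xx.ravel(),yy.ravel()]); P=P[ok]
np.save('P.npy',P)
o=manip.get_obs(); print(o['clock'],o['position'],o['ee_rot'],o['grip_width'])
E
python3 look.py w1.png
```

```text
clock: 1.95
position: [0.5001, 0.0961, 0.301]
ee_rot: [-0.018, 1.0, -0.0, 0.001]
ft_force: [-0.6, -0.1, 0.2]
grip_width: 1.002
grasp_force: 0.0
pin_a_mid 0.59 [473. 172.] [0.4996 0.2732 0.056 ]
board 0.7 [400. 174.] [0.5165 0.2031 0.    ]
board 0.64 [102. 168.] [ 0.5226 -0.1871  0.    ]
board_roll 0.82 [ 24. 171.] [ 0.5248 -0.2835  0.02  ]
board_rest 0.84 [171. 172.] [ 0.5149 -0.076   0.042 ]
pin 0.68 [450. 100. 500. 239.] 4762 top 0.07810367663988682 rect [498.3, 272.2, 158.6, 42.0, 4.5]
2.3 [0.4979 0.102  0.3001] [-0.0224  0.9997  0.0002 -0.0002] 0.9987065361511384
```

View pics/w1.png

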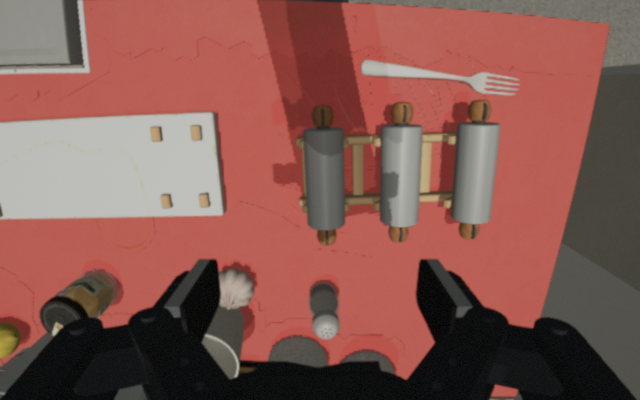

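The wrist view shows pins C, B and A at columns 324, 401 and 475, loops up. The four chocks are at (156,133), (196,132), (166,201) and (204,200). I'll work out exact poses from these.

```bash
python3 - <<'E'
from h import *
np.set_printoptions(precision=4,suppress=True)
c=manip.get_calibration('wrist')
p=cv2.imread('pics/w1.png')
for n,e in {'C':[(322,106),(327,243)],'B':[(402,103),(399,240)],'A':[(480,101),(469,238)]}.items():
    w=ray(c,e,.058); print(n,'ray',w.mean(0),np.degrees(np.arctan2(*(w[1]-w[0])[[1,0]])))
P=np.load('P.npy')
for n,y in dict(C=.102,B=.19,A=.272).items():
    Q=P[(abs(P[:,1]-y)<.035)&(abs(P[:,0]-.505)<.10)&(P[:,2]>.05)]
    q=Q[Q[:,2]>.065]; 
    r=cv2.minAreaRect((q[:,:2]*1000).astype(np.float32))
    # crest line fit: circle centre via y-midpoint per x bin
    print(n,len(q),np.round(r[0],1),np.round(r[1],1),round(r[2],1),np.percentile(Q[:,2],[50,95,99]))
w=ray(c,[(156,133),(196,132),(166,201),(204,200)],.028); print(w,w.mean(0))
i=w[[0,1]].mean(0);j=w[[2,3]].mean(0);print('rest x-dir',np.degrees(np.arctan2(*(j-i)[[1,0]])))
B=P[(P[:,2]>.014)&(P[:,2]<.033)&(P[:,1]<0)&(abs(P[:,0]-.52)<.09)]
B=B[(abs(B[:,2]-.02)<.005)]; print(cv2.minAreaRect((B[:,:2]*1000).astype(np.float32)),B[:,2].mean(), B[:,1].max())
E
```

```text
C ray [0.5099 0.1108 0.058 ] 5.036897277748456
B ray [0.5023 0.1957 0.058 ] 5.342265072461036
A ray [0.4958 0.2799 0.058 ] 5.468162693986841
C 3992 [511.1 109.8] [150.5  68.1] 15.7 [0.3666 0.3771 0.3789]
B 2585 [505.2 182.6] [153.   54.6] 4.1 [0.3524 0.3733 0.376 ]
A 960 [498.7 272.8] [153.9  40. ] 4.9 [0.0734 0.0785 0.0791]
[[ 0.4707 -0.09    0.028 ]
 [ 0.4678 -0.0418  0.028 ]
 [ 0.5545 -0.0844  0.028 ]
 [ 0.5509 -0.0361  0.028 ]] [ 0.511  -0.0631  0.028 ]
rest x-dir 3.8442080423815064
((519.385498046875, -183.29823303222656), (130.62994384765625, 315.92413330078125), 3.2943389415740967) 0.019644897540468276 -0.023260212471962305
```

```bash
cat > seg.py <<'E'
from h import *
np.set_printoptions(precision=4,suppress=True)
c,p,d=cam('wrist')
yy,xx=np.mgrid[0:400,0:640]; P,ok=cloud(c,d,np.c_[xx.ravel(),yy.ravel()]); P=P[ok]
def rect(Q): 
    r=cv2.minAreaRect((Q[:,:2]*1000).astype(np.float32)); return [np.round(v,1) for v in r]
for n,y in dict(C=.104,B=.19,A=.274).items():
    q=P[(abs(P[:,1]-y)<.035)&(abs(P[:,0]-.505)<.10)&(P[:,2]>.062)&(P[:,2]<.1)]
    if len(q)<300: continue
    b=q[abs(q[:,0]-.505)<.05]; A=np.c_[np.ones(len(b)),b[:,0]-.505,b[:,1]-y]
    print(n,len(q),rect(q),np.percentile(b[:,2],[50,95,99]))
B=P[(P[:,2]>.014)&(P[:,2]<.024)&(P[:,1]<0)&(abs(P[:,0]-.52)<.09)]
print('board',rect(B),np.median(B[:,2]))
K=P[(abs(P[:,2]-.028)<.003)&(P[:,1]<-.01)&(P[:,1]>-.12)&(abs(P[:,0]-.515)<.055)]
for s in (-1,1):
  for t in (-1,1):
    k=K[(np.sign(K[:,0]-.515)==s)&(np.sign(K[:,1]+.071)==t)]; print('chock',len(k),np.median(k,0))
o=manip.get_obs(); print(o['clock'],o['position'],o['ee_rot'])
E
python3 seg.py
```

```text
C 4359 [array([512.2, 104.3]), array([157.3,  42.7]), np.float64(4.2)] [0.0754 0.0784 0.0791]
B 4398 [array([504.9, 189.1]), array([157.4,  43.4]), np.float64(3.7)] [0.0755 0.0786 0.0793]
A 4252 [array([498.9, 273. ]), array([157.6,  41.8]), np.float64(4.9)] [0.0756 0.0787 0.0794]
board [array([ 519.2, -178.9]), array([130.8, 307.4]), np.float64(3.2)] 0.01966150333059935
chock 142 [ 0.4722 -0.097   0.0273]
chock 162 [ 0.4699 -0.0483  0.0276]
chock 129 [ 0.5554 -0.0922  0.0276]
chock 131 [ 0.5529 -0.0439  0.0276]
2.35 [0.498  0.1017 0.3002] [-0.0222  0.9998  0.0001 -0.0002]
```

```bash
python3 -m pendant '[[-0.28,0.04,0.5,0,0,-0.23,0.7],[-0.28,0.04,1.7,0,0,-0.23,0.7],[-0.28,0.04,2.9,0,0,-0.23,0.7],[-0.28,0.04,4.0,0,0,-0.23,0.7],[-0.28,0.04,4.7,0,0,-0.23,0.7],[-0.28,0.04,5.0,0,0,-0.23,0.7],[-0.28,0.04,5.0,0,0,-0.23,0.7],[-0.28,0.04,5.0,0,0,-0.23,0.7],[-0.28,0.04,5.0,0,0,-0.23,-1],[-0.28,0.04,5.0,0,0,-0.23,-1]]' 60
```

```text
clock: 3.6
position: [0.5131, 0.1042, 0.0517]
ee_rot: [-0.037, 0.999, 0.001, 0.001]
ft_force: [-1.1, 2.5, 8.0]
grip_width: 0.499
grasp_force: 59.8
```

```bash
python3 -m pendant '[[0,0,0,0,0,0,-1],[0,0,-0.6,0,0,0,-1],[0,0,-1.2,0,0,0,-1],[0.05,-1.2,-1.4,0,0,0.15,-1],[0.1,-2.4,-1.4,0,0,0.15,-1],[0.16,-3.6,-1.4,0,0,0.15,-1],[0.22,-4.8,-1.4,0,0,0.15,-1],[0.28,-6.0,-1.4,0,0,0.15,-1],[0.33,-7.2,-1.4,0,0,0.15,-1],[0.35,-7.68,-1.4,0,0,0.15,-1]]'
```

```text
clock: 4.85
position: [0.5219, -0.2857, 0.1204]
ee_rot: [-0.024, 1.0, -0.001, -0.0]
ft_force: [0.2, 0.6, -3.1]
grip_width: 0.496
grasp_force: 62.8
```

```bash
python3 -m pendant '[[0,0,0.5,0,0,0,-1],[0,0,1.0,0,0,0,-1],[0,0,1.4,0,0,0,-1],[0,0,1.6,0,0,0,-1],[0,0,1.66,0,0,0,-1],[0,0,1.68,0,0,0,-1],[0,0,1.7,0,0,0,-1],[0,0,1.71,0,0,0,-1],[0,0,1.71,0,0,0,-1],[0,0,1.71,0,0,0,-1]]'
```

```text
clock: 6.1
position: [0.5234, -0.2814, 0.0349]
ee_rot: [-0.026, 1.0, 0.0, 0.0]
ft_force: [0.2, 0.3, -3.1]
grip_width: 0.498
grasp_force: 62.8
```

```bash
python3 -m pendant '[[0,0,0.02,0,0,0,-1],[0,0,0.03,0,0,0,-1],[0,0,0.04,0,0,0,-1],[0,0,0.05,0,0,0,-1],[0,0,0.06,0,0,0,-1],[0,0,0.06,0,0,0,-1],[0,0,0.06,0,0,0,-1],[0,0,0.06,0,0,0,-1],[0,0,0.06,0,0,0,-1],[0,0,0.06,0,0,0,-1]]'
```

```text
clock: 7.35
position: [0.5235, -0.2815, 0.0339]
ee_rot: [-0.026, 1.0, 0.001, 0.0]
ft_force: [-11.3, 5.2, 23.3]
grip_width: 0.501
grasp_force: 65.6
```

```bash
python3 -m pendant '[[0,0,0,0,0,0,0.3],[0,0,-0.06,0,0,0,0.3],[0,0,-0.12,0,0,0,0.3],[0,0.1,-0.16,0,0,0,0.3],[0,0.2,-0.16,0,0,0,0.3],[0,0.35,-0.16,0,0,0,0.3],[0,0.5,-0.16,0,0,0,0.3],[0,0.65,-0.16,0,0,0,0.3],[0,0.75,-0.16,0,0,0,0.3],[0,0.8,-0.16,0,0,0,0.3]]'
cat > pinlook.py <<'E'
import sys
from h import *
np.set_printoptions(precision=4,suppress=True)
c,p,d=cam('wrist')
o=manip.get_obs();x,y,_=o['position']
r=manip.trace('pin_a_mid','wrist')
for q in r[:2]:
    ys,xs=np.nonzero(q['pixels']); P,ok=cloud(c,d,np.c_[xs,ys]); P=P[ok]
    print(round(q['p'],2),np.round(q['box']),len(P),np.median(P,0),np.percentile(P[:,2],[50,90,95,99]))
print(o['clock'],o['position'],o['ft_force'])
cv2.imwrite('pics/'+sys.argv[1],p[:,:,::-1])
E
python3 pinlook.py w2.png
```

```text
clock: 8.6
position: [0.5213, -0.2409, 0.0397]
ee_rot: [-0.027, 1.0, 0.0, -0.0]
ft_force: [-0.0, -2.5, 1.6]
grip_width: 0.653
grasp_force: 1.4
8.65 [ 0.5213 -0.2407  0.0397] [ 0.2299 -1.823   1.7977]
```

View pics/w2.png

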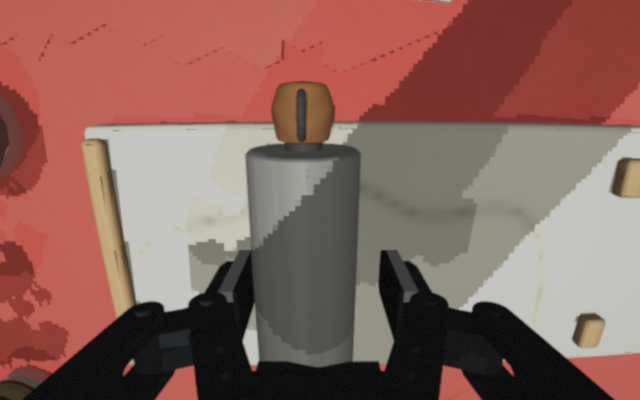

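Pin C was pushed about 34 mm and its loop, at (302,113), is still straight up. It drags without turning, so it is dented and goes back to its seat.

```bash
python3 -m pendant '[[0,0,0.06,0,0,0,-1],[0,0,0.06,0,0,0,-1],[0,0,0.06,0,0,0,-1],[0,0,-0.6,0,0,0,-1],[-0.03,1.1,-1.6,0,0,-0.15,-1],[-0.07,2.3,-1.6,0,0,-0.15,-1],[-0.11,3.5,-1.6,0,0,-0.15,-1],[-0.15,4.7,-1.6,0,0,-0.15,-1],[-0.19,5.9,-1.6,0,0,-0.15,-1],[-0.21,6.9,-1.6,0,0,-0.15,-1]]'
```

```text
clock: 9.95
position: [0.5119, 0.1066, 0.1189]
ee_rot: [-0.038, 0.999, 0.0, -0.001]
ft_force: [1.0, 0.6, -3.0]
grip_width: 0.495
grasp_force: 64.1
```

```bash
python3 -m pendant '[[0,0,0.5,0,0,0,-1],[0,0,0.9,0,0,0,-1],[0,0,1.15,0,0,0,-1],[0,0,1.23,0,0,0,-1],[0,0,1.25,0,0,0,-1],[0,0,1.25,0,0,0,0.7],[0,0,1.25,0,0,0,0.7],[0,0,1.25,0,0,0,0.7],[0,0,0.6,0,0,0,0.7],[0,0,-0.6,0,0,0,0.7]]'
python3 seg.py | grep -v -e board -e chock
```

```text
clock: 11.2
position: [0.5122, 0.1033, 0.1494]
ee_rot: [-0.037, 0.999, -0.001, -0.002]
ft_force: [1.4, -1.1, 0.8]
grip_width: 0.849
grasp_force: 0.0
C 11704 [array([513.2, 104.3]), array([158.3,  42.8]), np.float64(4.3)] [0.0755 0.0783 0.0789]
B 9791 [array([493. , 187.1]), array([133.2,  41.3]), np.float64(4.4)] [0.0758 0.0786 0.0791]
A 10755 [array([499.2, 270.8]), array([158.5,  40.2]), np.float64(4.0)] [0.0753 0.0786 0.0791]
11.25 [0.5164 0.1039 0.1586] [-0.0365  0.9993  0.0013  0.0039]
```

```bash
python3 -m pendant '[[0.03,0.9,0,0,0,0,0.7],[0.03,1.7,0,0,0,0,0.7],[0.03,1.7,0.2,0,0,0,0.7],[0.03,1.7,1.0,0,0,0,0.7],[0.03,1.7,1.7,0,0,0,0.7],[0.03,1.7,1.96,0,0,0,0.7],[0.03,1.7,1.96,0,0,0,0.7],[0.03,1.7,1.96,0,0,0,-1],[0.03,1.7,1.96,0,0,0,-1],[0.03,1.7,1.96,0,0,0,-1]]'
```

```text
clock: 12.5
position: [0.5066, 0.189, 0.0534]
ee_rot: [-0.037, 0.999, 0.001, 0.001]
ft_force: [0.1, 0.6, 5.9]
grip_width: 0.497
grasp_force: 60.3
```

```bash
python3 -m pendant '[[0,0,-0.6,0,0,0,-1],[0,0,-1.6,0,0,0,-1],[0.03,-1.0,-1.6,0,0,0.15,-1],[0.07,-2.2,-1.6,0,0,0.15,-1],[0.12,-3.4,-1.6,0,0,0.15,-1],[0.16,-4.6,-1.6,0,0,0.15,-1],[0.2,-5.8,-1.6,0,0,0.15,-1],[0.25,-7.0,-1.6,0,0,0.15,-1],[0.29,-8.2,-1.6,0,0,0.15,-1],[0.33,-9.38,-1.6,0,0,0.15,-1]]'
```

```text
clock: 13.75
position: [0.5239, -0.2823, 0.1323]
ee_rot: [-0.027, 1.0, 0.0, 0.0]
ft_force: [0.2, 0.2, -3.1]
grip_width: 0.497
grasp_force: 62.5
```

```bash
python3 -m pendant '[[0,0,0.6,0,0,0,-1],[0,0,1.2,0,0,0,-1],[0,0,1.6,0,0,0,-1],[0,0,1.78,0,0,0,-1],[0,0,1.84,0,0,0,-1],[0,0,1.86,0,0,0,-1],[0,0,1.88,0,0,0,-1],[0,0,1.9,0,0,0,-1],[0,0,1.9,0,0,0,-1],[0,0,1.9,0,0,0,-1]]'
```

```text
clock: 15.0
position: [0.5244, -0.2808, 0.0395]
ee_rot: [-0.026, 1.0, 0.0, 0.001]
ft_force: [-9.4, 5.5, 20.2]
grip_width: 0.495
grasp_force: 65.3
```

```bash
python3 -m pendant '[[0,0,-0.03,0,0,0,-1],[0,0,-0.04,0,0,0,-1],[0,0,-0.05,0,0,0,0.25],[0,0,-0.06,0,0,0,0.25],[0,0,-0.08,0,0,0,0.25],[0,0.1,-0.08,0,0,0,0.25],[0,0.25,-0.08,0,0,0,0.25],[0,0.4,-0.08,0,0,0,0.25],[0,0.55,-0.08,0,0,0,0.25],[0,0.7,-0.08,0,0,0,0.25]]'
python3 pinlook.py w3.png
```

```text
clock: 16.25
position: [0.522, -0.245, 0.0408]
ee_rot: [-0.027, 1.0, 0.0, 0.0]
ft_force: [-0.4, -0.8, -0.5]
grip_width: 0.625
grasp_force: 0.0
16.3 [ 0.5222 -0.2438  0.0406] [ 0.419   0.3199 -0.1044]
```

View pics/w3.png

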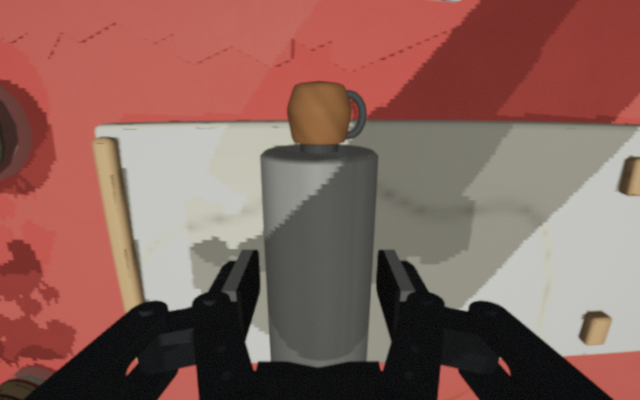

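Pin B rolls freely. It has made about a quarter turn in 36 mm, with the loop now at (356,113) pointing in the roll direction, so it is the round one. I'll continue to the full turn.

```bash
python3 -m pendant '[[0,0.2,0,0,0,0,0.25],[0,0.45,0,0,0,0,0.25],[0,0.7,0,0,0,0,0.25],[0,0.95,0,0,0,0,0.25],[0,1.2,0,0,0,0,0.25],[0,1.45,0,0,0,0,0.25],[0,1.7,0,0,0,0,0.25],[0,1.9,0,0,0,0,0.25],[0,2.02,0,0,0,0,0.25],[0,2.06,0,0,0,0,0.25]]'
python3 pinlook.py w4.png
```

```text
clock: 17.6
position: [0.5166, -0.1425, 0.0408]
ee_rot: [-0.027, 1.0, 0.0, 0.0]
ft_force: [-0.1, 0.5, 0.4]
grip_width: 0.626
grasp_force: 0.0
0.44 [  4. 120. 570. 360.] 85820 [ 0.4953 -0.1952  0.02  ] [0.02   0.0209 0.0212 0.0281]
17.65 [ 0.5166 -0.1426  0.0408] [ 1.3195 -0.5428 -0.8452]
```

View pics/w4.png

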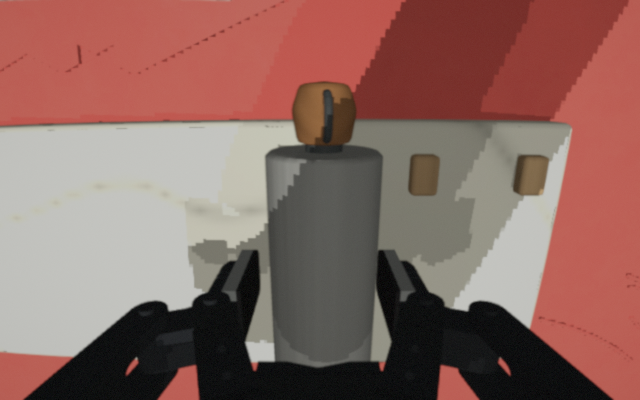

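The loop at (328,115) is almost on top, about 0.15 rad past it, after the full turn. The near chocks are at (424,172) and (531,173). I'll grip the pin, lift it, and refine the rest position from this view.

```bash
python3 - <<'E'
from h import *
c=manip.get_calibration('wrist')
w=ray(c,[(424,171),(531,171),(265,152),(382,150)],.028); print(w); m=w[:2].mean(0)
yd=np.array([-.0523,.9986]);xd=np.array([.9986,.0523]); print('rest',m[:2]+.042*xd)
print(manip.get_obs()['position'])
E
python3 -m pendant '[[0,0,0.02,0,0,0,-1],[0,0,0.04,0,0,0,-1],[0,0,0.04,0,0,0,-1],[0,0,0.04,0,0,0,-1],[0,0,0.04,0,0,0,-1],[0,0,0.04,0,0,0,-1],[0,0,-0.2,0,0,0,-1],[0,0,-0.6,0,0,0,-1],[0,0,-0.6,0,0,0,-1],[0,0,-0.6,0,0,0,-1]]'
python3 pinlook.py w5.png
```

```text
[[ 0.4698149  -0.09986708  0.028     ]
 [ 0.46693582 -0.05234009  0.028     ]
 [ 0.46547917 -0.1675949   0.028     ]
 [ 0.46195078 -0.11883304  0.028     ]]
rest [ 0.51031656 -0.07390699]
[ 0.5166191  -0.14291728  0.04081716]
clock: 18.95
position: [0.5161, -0.1428, 0.0701]
ee_rot: [-0.026, 1.0, 0.0, -0.0]
ft_force: [-0.5, 0.6, -3.2]
grip_width: 0.498
grasp_force: 62.8
19.0 [ 0.516  -0.1427  0.0699] [-0.492   0.4882 -3.4843]
```

View pics/w5.png

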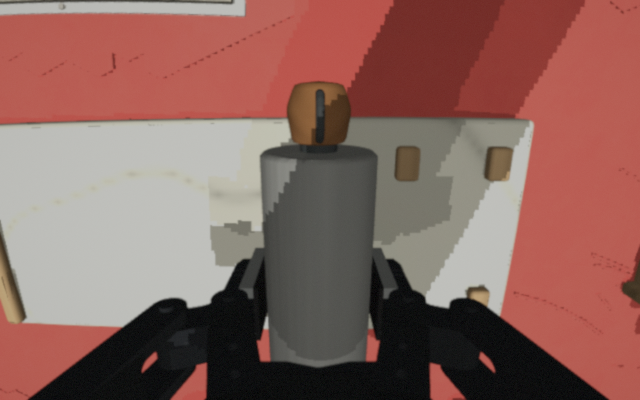

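The pin is gripped and lifted with its loop centred at (320,115). I'll take one more depth fix on the chocks.

```bash
python3 - <<'E'
from h import *
np.set_printoptions(precision=4,suppress=True)
c,p,d=cam('wrist')
for b in [(392,142,422,184),(484,142,516,184),(464,286,492,312)]:
    yy,xx=np.mgrid[b[1]:b[3],b[0]:b[2]]; P,ok=cloud(c,d,np.c_[xx.ravel(),yy.ravel()])
    P=P[ok&(P[:,2]>.0255)&(P[:,2]<.032)]; print(len(P),P.min(0),P.max(0),(P.min(0)+P.max(0))/2)
E
```

```text
798 [ 0.4629 -0.1049  0.0256] [ 0.481  -0.0921  0.0297] [ 0.4719 -0.0985  0.0277]
771 [ 0.4598 -0.0564  0.0255] [ 0.4779 -0.0435  0.0303] [ 0.4689 -0.0499  0.0279]
223 [ 0.5435 -0.0516  0.0255] [ 0.5535 -0.0393  0.0294] [ 0.5485 -0.0455  0.0274]
```

```bash
python3 -m pendant '[[0,0.3,0,0,0,0,-1],[0,0.7,0,0,0,0,-1],[0,1.1,0,0,0,0,-1],[0,1.36,0,0,0,0,-1],[0,1.42,0,0,0,0,-1],[0,1.42,0.2,0,0,0,-1],[0,1.42,0.4,0,0,0,-1],[0,1.42,0.54,0,0,0,-1],[0,1.42,0.6,0,0,0,-1],[0,1.42,0.6,0,0,0,-1]]'
```

```text
clock: 20.35
position: [0.5128, -0.0723, 0.0407]
ee_rot: [-0.026, 1.0, -0.0, -0.0]
ft_force: [-0.5, -0.2, -4.2]
grip_width: 0.495
grasp_force: 62.8
```

```bash
python3 -m pendant '[[0,0,0.01,0,0,0,-1],[0,0,0.02,0,0,0,-1],[0,0,0.03,0,0,0,-1],[0,0,0.04,0,0,0,-1],[0,0,0.04,0,0,0,-1],[0,0,0.04,0,0,0,-1],[0,0,0.04,0,0,0,-1],[0,0,0.04,0,0,0,-1],[0,0,0.04,0,0,0,-1],[0,0,0.04,0,0,0,-1]]'
```

```text
clock: 21.6
position: [0.513, -0.0722, 0.0404]
ee_rot: [-0.026, 1.0, 0.001, 0.0]
ft_force: [-12.0, 0.7, 23.3]
grip_width: 0.492
grasp_force: 65.8
```

```bash
python3 -m pendant '[[0,0,-0.03,0,0,0,-1],[0,0,-0.04,0,0,0,-1],[0,0,-0.05,0,0,0,0.3],[0,0,-0.05,0,0,0,0.6],[0,0,-0.05,0,0,0,0.6],[0,0,-0.05,0,0,0,0.6],[0,0,-0.6,0,0,0,0.6],[0,0,-1.6,0,0,0,0.6],[0,0,-2.8,0,0,0,0.6],[0,0,-3.8,0,0,0,0.6]]'
python3 -m pendant '[[0,1.0,-1,0,0,0,0.6],[0,2,-1,0,0,0,0.6],[0,2,-1,0,0,0,0.6],[0,2,-1,0,0,0,0.6],[0,2,-1,0,0,0,0.6],[0,2,-1,0,0,0,0.6],[0,2,-1,0,0,0,0.6],[0,2,-1,0,0,0,0.6],[0,2,-1,0,0,0,0.6],[0,2,-1,0,0,0,0.6]]'
python3 - <<'E'
from h import *
np.set_printoptions(precision=4,suppress=True)
c,p,d=cam('wrist','w6.png')
yy,xx=np.mgrid[0:400,0:640]; P,ok=cloud(c,d,np.c_[xx.ravel(),yy.ravel()]); P=P[ok]
q=P[(abs(P[:,1]+.072)<.035)&(abs(P[:,0]-.512)<.1)&(P[:,2]>.05)&(P[:,2]<.1)]
print('B',len(q),cv2.minAreaRect((q[:,:2]*1000).astype(np.float32)),np.percentile(q[:,2],[50,95,99]))
E
python3 seg.py
```

```text
clock: 22.85
position: [0.5128, -0.0721, 0.2311]
ee_rot: [-0.026, 1.0, 0.0, 0.001]
ft_force: [0.8, 1.6, -0.6]
grip_width: 0.8
grasp_force: 0.0
clock: 24.1
position: [0.5075, 0.0279, 0.2788]
ee_rot: [-0.026, 1.0, 0.0, 0.0]
ft_force: [0.1, -0.2, 0.2]
grip_width: 0.801
grasp_force: 0.0
B 4358 ((511.8296813964844, -69.98165893554688), (157.08380126953125, 42.0847053527832), 3.1680989265441895) [0.0607 0.0642 0.0648]
C 4941 [array([512.8, 104.3]), array([158.4,  43.3]), np.float64(4.1)] [0.0754 0.0785 0.0791]
A 4581 [array([498.6, 271.5]), array([158.7,  40.6]), np.float64(4.1)] [0.0754 0.0787 0.0794]
board [array([ 519.7, -185.5]), array([131. , 320.7]), np.float64(3.4)] 0.019721232088952434
chock 45 [ 0.4717 -0.1015  0.0279]
chock 139 [ 0.4691 -0.0474  0.0276]
chock 32 [ 0.5561 -0.0971  0.0278]
chock 117 [ 0.552  -0.0437  0.0277]
24.2 [0.5075 0.028  0.2788] [-0.0265  0.9996  0.0001  0.    ]
```

View pics/w6.png

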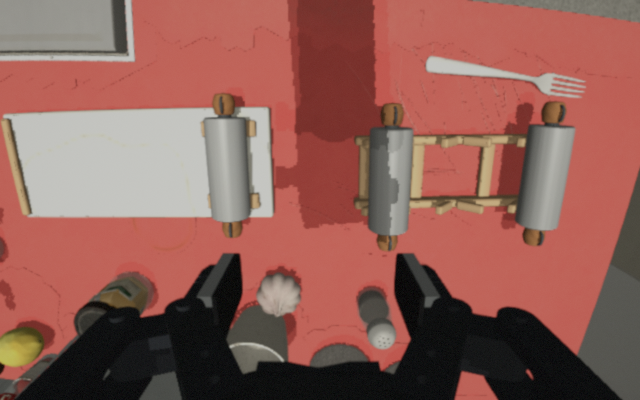

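The view shows pin B between the chocks at (228,168), with its crest at 64 mm as expected for a round pin in the rest. Pins C and A are in rack seats, and the gripper is clear of everything.

```bash
python3 -c "
from workcell import manip; print(manip.hand_in())"
```

```text
the job is handed in; nothing more can be done
None
```

The job is handed in, though no verdict came back: pin B was the round one, and it was rolled one full turn and left loops up in the rest; pin C dragged and is back in its rack seat, while pin A was never moved or tested.

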